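# Set out the gift display

## Robot

A 7-joint arm with a two-finger parallel gripper is mounted at the origin on a cart in front of the work surface, level with it; the furniture and walls round the work are solid. World frame = base frame: x ahead of the robot, y to its left, z up, the work surface at z = 0. Lengths are in m, angles in rad, forces in N, time in s.
With the tool pointing down it reaches from about 0.4 to 0.875 m from the base axis. Payload 19.3 kg.
Tool frame: the origin (TCP) lies where the fingers leave the gripper's body, on its centre line; the fingertips stand bot.tip_reach ahead of it and the grasp point (between the pads) lies 54 mm ahead of it (bot.tip_reach is the distance from the TCP to the fingertips, in m); z points along the fingers, y is the line along which they close (so a half turn about z gives the same grasp; the last joint's range is limited). The gripper opens to 85 mm and grips with 20 to 120 N. Pads are 22 mm wide; open, the fingers measure 114 mm over their backs; the gripper's body (76 mm by 85 mm) begins 54 mm behind the grasp point. The pads swing forward as they close: fully open they stand 13 mm farther back than shut.
Start: joints at [1.079, 0.521, -0.036, 1.599, 0.021, 1.021, -0.113], TCP at [0.256, -0.57, 0.304] pointing down, gripper open.
Joint ranges: [-2.91, 2.91], [-0.3, 2.13], [-1.5, 1.42], [0.17, 2.43], [-1.26, 4.41], [0.16, 1.93], [-2.52, 2.52]. Speed limits (rad/s): [1.89, 1.89, 2.39, 2.39, 3.01, 3.01, 3.01].

## Interface

Orientations are given as [roll, pitch, yaw] about the fixed x, y, z axes, in that order (R = Rz(yaw) Ry(pitch) Rx(roll)).
In Python, from workcell import bot gives the robot as it stands. The module is installed in compiled form; this text tells all that it offers.
- The arm moves only by the shell command python3 -m jog 'ROWS' [FORCE]. ROWS is JSON, a list that holds one entry, the list of rows, each a list of 7 numbers: the shift along the tool's x, y, z in mm, then the turn, a rotation vector about the tool's x, y, z in rad, then the opening, from 0 (shut) to 1 (fully open). In form: [[[tx, ty, tz, wx, wy, wz, fingers], ...]]. A call has 1 to 5 rows; each row shifts and turns the commanded pose from where the row before left it, along the tool's axes as they then stand; what a row does not reach is not made up. A row lasts 1/10 s, in which the tool goes at most 50 mm and 8.59 degrees, less where a joint would pass 70% of its speed; a pose out of reach is approached as far as the arm can. A call is refused whole if a number of a shift passes 50 or a number of a turn 0.15, either way. A call with a gripper value outside its range is refused whole. The fingers move at their own pace and stop on an object; FORCE is the grip in N (left out, the last holds). Time passes only in rows, so rows that do not move let the fingers close. It gives the time, the measured TCP pose, the force, the opening and the grip force at its end, in the units of the state.
- bot.observe(): the state, without advancing time (a new reading comes with each control period).
- bot.grab_frame(name): name is "scene" or "top" or "wrist"; returns a dict with "img" (420x560x3 uint8, red, green, blue), "intrinsics" (3x3 intrinsics, pixels), "k1" (the pictures are not rectified: a ray, as slopes to the right and down, at radius r is drawn at 1 + k1 r^2 times it, then the intrinsics apply), "R" (3x3) and "t" (3): a world point X has camera coordinates R X + t; the wrist camera has in their place "tool_from_camera" (4x4, takes a point from camera to tool coordinates, whose origin is the TCP and whose axes are the flange's). Camera axes: x right, y down, z forward; pixel columns grow to the right and rows downward; lengths in m; the calibration is good to about 2 mm. A picture is of the moment at which its call begins: read the wrist's pose just before it. There is no depth.
- bot.job_done(): hands the job in; it is judged then, once.
Trained networks look in a picture, given as the dict that the camera call returned (one of the last four; its "shot" number tells which), for a name from the list of things; names that differ only in an ending like _2 or _b are one class to them, and where a whole thing is asked for, a point or a joint stands for the part that bears it (a point fixed in the world has none). Each returns a list of dicts, best first, with "conf" (0 to 1); they miss things now and then, are a little off and sometimes report something else, mostly with a low value. They report only what shows in the picture. A call takes as long as a camera call. They do not tell look-alikes from the thing itself.
- bot.trace(query, picture): "region" (420x560 bool, what is visible of it).
- bot.spot_point(query, picture): "xyz" ([x, y, z] in m, in world coordinates, good to about 4 mm: a listed point, or the origin of a listed thing).
The state is a dict: "clock": time; "qpos": joint angles; "qd": joint speeds; "joint_efforts": joint torques, N m; "position": TCP position; "tool_rot": TCP orientation; "force": force on the tool from outside, world axes, zero at the start; "moment": the same for the moment, N m; "grip_width": finger opening in m; "finger_force": force on a finger pad.
Only numpy, scipy, OpenCV 4.12 (cv2) and the standard library are available. Lean on these libraries where they do the work, as an engineer would, in place of code of your own. Each camera call takes 0.05 s, during which the arm holds its last target. There are 200 camera calls.

## Task

Set out the gift display on the white board: stand the candle jar in the middle of the square plinth, lay the soap in the middle of the round plinth with its length along the board, and put the single black gift box from the front of the table on the board midway between the plinths, squared up with it. Then stand the snow globe upright on the middle of the gift box, and leave the bell, the house and the tree where they are.

Things in the scene. Friction and masses are not known exactly. Their poses are not given: they have to be found in the camera images.
- board: White display board, fixed, 130 mm deep (its x) by 370 mm long (its y), top 12 mm above the table. Origin at the centre of its underside, on the table. Its long axis y runs roughly left-right (within 0.2 rad); the two plinths stand on it. Midway between the plinths is the middle of the board.
- square_plinth: Square light-wood plinth fixed on the board near one end, left or right: 100x100 mm, 35 mm tall, its flat top 47 mm above the table. Origin at the centre of its underside, on the board, 125 mm from the board's middle along the board; sides parallel to the board's.
- round_plinth: Round light-wood plinth fixed on the board near the other end: 104 mm across, 35 mm tall, its flat top 47 mm above the table. Origin at the centre of its underside, on the board, 125 mm from the board's middle along the board.
- candle_jar: Round cream candle jar with a flat wooden lid, upright, 93 mm tall, lid 68 mm across; body straight-sided and about 64 to 68 mm across (grasp at 40 to 65 mm height from any side). 0.3 kg. Origin at the centre of its underside, z up. The lid is fixed.
- soap: Bar of pink moulded soap with rounded corners, lying flat: 60 mm wide (its x; grasp here), 85 mm long (its y), 28 mm tall (its z). About 0.1 kg. Origin at the centre of its underside.
- snow_globe: Little round red snow globe with a white snow mound and a small red figure on top, upright, 73 mm tall. Red foot 60 mm across in its lowest 10 mm and narrower above; the dome over it counts as solid, 55 mm across at its widest, at 48 to 60 mm height (grasp there, or low at the foot, from any side). About 0.14 kg. Origin at the centre of its underside, z up.
- gift_box: Closed black pendant box with a small brass clasp, standing alone in front of or beside the board (not the stack of two such boxes far back, which is decoration): 68 (its x) by 66 (its y; grasp here) by 36 mm tall; flat lid, fixed shut. About 0.075 kg. Origin at the centre of its underside, to 1 mm. On the board its lid is 48 mm above the table.
- call_bell: Bystander: counter bell, 86 mm across, 62 mm tall, near the table's front edge. Origin at the centre of its underside. Loose; not to be moved.
- house: Bystander: gingerbread house ornament, 75x92 mm, 121 mm tall, left of the board. Origin at the centre of its underside. Loose; not to be moved.
- tree: Bystander: ceramic tree ornament, 111 mm across, 184 mm tall, right of the board. Origin at the centre of its underside. Loose; not to be moved.
Not all that is in view belongs to the job. Leave any purple or turquoise look-alike of the candle_jar alone.

How it is judged:
By the outcome, as a careful person would: the job done as asked, in the order asked, and still so for the second after the job is handed in, with the robot touching nothing.
It also fails if it takes over 109 s, if anything falls off the work surface, if the arm or the gripper's body presses on something with over 40 N, if the wrist force passes 120 N, or if a joint passes its speed limit or range.

## Working session

There is one attempt and no reset: what is moved stays moved. The work goes in short steps, Python scripts to look and compute and a shell command to move; the robot and the scene stay as the last step left them, time stands still between calls to the robot, and variables do not carry over. Pictures are saved under pics/ and viewed, at most 14 in all, crops included, and the job is handed in when it is done.

```bash
mkdir -p pics; python3 - <<'E'
from workcell import bot
import cv2
print(bot.tip_reach); s=bot.observe(); print({k:s[k] for k in('clock','position','tool_rot','grip_width','force')})
for n in("scene","top"):
    p=bot.grab_frame(n); cv2.imwrite(f"pics/{n}0.png",p["img"][...,::-1]); print(n,p["intrinsics"].tolist() if hasattr(p["intrinsics"],'tolist') else p["intrinsics"],p["k1"],p["R"],p["t"])
    for q in("board","square_plinth","round_plinth","candle_jar","soap","snow_globe","gift_box","call_bell","house","tree"):
        print(q,[(round(d["conf"],2),[round(float(v),3) for v in d["xyz"]]) for d in bot.spot_point(q,p)][:4])
E
```

```text
0.0726
{'clock': 0.0, 'position': array([ 0.25573941, -0.57001724,  0.30331469]), 'tool_rot': array([-3.14046091e+00,  9.22817500e-05,  4.21785183e-01]), 'grip_width': 0.08570609106845732, 'force': array([-0.85926309, -1.00633216, -0.26679383])}
scene [[449.4697549549311, 0.0, 284.415189997931], [0.0, 449.4697549549311, 210.59154992954245], [0.0, 0.0, 1.0]] -0.09010434252595524 [[ 0.64731344 -0.76199063 -0.01885709]
 [-0.50231981 -0.4078538  -0.76245006]
 [ 0.57328887  0.50301646 -0.64677223]] [-0.38461072  0.3173206   1.1400498 ]
board [(0.57, [0.613, -0.011, 0.0]), (0.38, [0.612, -0.138, 0.012])]
square_plinth [(0.91, [0.612, 0.113, 0.014])]
round_plinth [(0.71, [0.612, -0.134, 0.014]), (0.28, [0.515, -0.321, -0.001])]
candle_jar [(0.95, [0.618, 0.252, -0.004]), (0.86, [0.427, 0.154, -0.001]), (0.73, [0.767, 0.075, 0.001])]
soap []
snow_globe [(0.67, [0.441, -0.15, -0.001]), (0.26, [0.513, -0.321, 0.001])]
gift_box [(0.85, [0.516, -0.32, -0.003])]
call_bell [(0.7, [0.43, 0.002, 0.005])]
house [(0.68, [0.635, 0.361, 0.001]), (0.47, [0.642, -0.376, 0.004]), (0.41, [0.433, 0.004, 0.00
[... 208 characters left out ...]
.01885911]
 [-0.98860502 -0.02811565 -0.14788384]
 [ 0.14833929 -0.01485776 -0.98882491]] [-0.02780944  0.60696399  1.0101026 ]
board [(0.66, [0.605, -0.018, -0.001])]
square_plinth [(0.71, [0.611, 0.11, 0.009]), (0.36, [0.513, 0.307, 0.002])]
round_plinth [(0.82, [0.609, -0.14, 0.013])]
candle_jar [(0.87, [0.763, 0.079, -0.001]), (0.85, [0.622, 0.252, -0.002]), (0.65, [0.437, 0.153, -0.0])]
soap [(0.84, [0.511, 0.306, 0.002])]
snow_globe [(0.84, [0.44, -0.154, -0.0])]
gift_box [(0.78, [0.513, -0.322, -0.001])]
call_bell [(0.77, [0.431, 0.001, -0.002])]
house [(0.61, [0.635, 0.371, -0.001]), (0.55, [0.609, -0.138, 0.014])]
tree [(0.56, [0.642, -0.374, 0.004]), (0.21, [0.608, -0.137, 0.013])]
```

View pics/scene0.png

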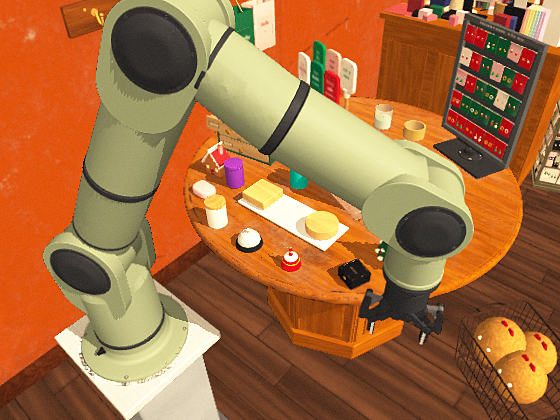

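View pics/top0.png

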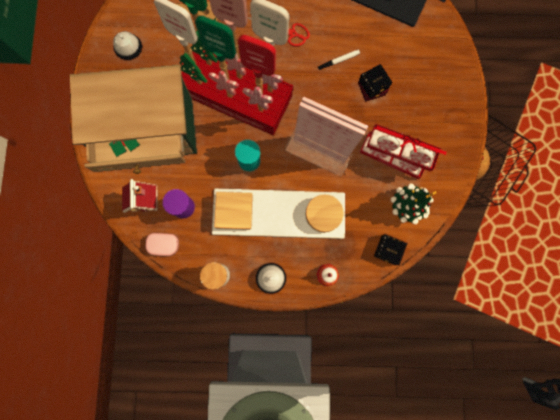

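The scene shows these candidates, as pixels in the top view:
- **Jar:** cream jar with wooden lid (214,276). Purple (178,204) and turquoise (248,155) are look-alikes.
- **Gift box:** single box at (390,250). The stack at (376,82) is decoration.
- **Globe:** red (328,274). The bell is at (271,278), and another white-topped thing is at (127,45).
- **Soap:** pink (162,245).

I choose the cream jar, the single front box, the red globe and the pink soap. Next I'll fit their poses by silhouette and check them in one crop.

```bash
cat >h.py <<'E'
import numpy as np, cv2
from scipy.optimize import minimize
from workcell import bot
def cam(p):
    if "R" in p: return np.array(p["R"]),np.array(p["t"])
    return p["_R"],p["_t"]
def rot(e):
    from scipy.spatial.transform import Rotation as S
    return S.from_euler('xyz',e).as_matrix()
def wrist():
    s=bot.observe(); p=bot.grab_frame("wrist"); T=np.array(p["tool_from_camera"])
    W=np.eye(4); W[:3,:3]=rot(s["tool_rot"]); W[:3,3]=s["position"]; M=np.linalg.inv(W@T)
    p["_R"],p["_t"]=M[:3,:3],M[:3,3]; return p
def proj(p,X):
    R,t=cam(p); c=X@R.T+t; u=c[:,:2]/c[:,2:]; u=u*(1+p["k1"]*(u**2).sum(1,keepdims=True))
    K=np.array(p["intrinsics"]); return u@K[:2,:2].T+K[:2,2]
def box(a,b,h,z=0): return np.array([[x,y,z+w] for x in(-a/2,a/2) for y in(-b/2,b/2) for w in(0,h)])
def cyl(prof):
    A=np.linspace(0,2*np.pi,48,endpoint=False)
    return np.concatenate([np.c_[r*np.cos(A),r*np.sin(A),0*A+z] for r,z in prof])
M=dict(board=box(.13,.37,.012),square_plinth=box(.1,.1,.035),round_plinth=cyl([(.052,0),(.052,.035)]),
 candle_jar=cyl([(.033,0),(.033,.08),(.034,.08),(.034,.093)]),gift_box=box(.068,.066,.036),
 snow_globe=cyl([(.03,0),(.03,.01),(.0275,.048),(.0275,.06),(.01,.073)]),
 soap=np.concatenate([box(.06,.061,.012,.008),box(.036,.085,.012,.008),cyl([(.02,0),(.02,.028)])]))
def hull(p,m,q,z):
    c,s=np.cos(q[2]),np.sin(q[2]); X=m@np.array([[c,s,0],[-s,c,0],[0,0,1]])+[q[0],q[1],z]
    return cv2.convexHull(proj(p,X).astype(np.float32))
def fit(name,views,x0,z=0):
    "views: list of (picture, region)"
    def f(q):
        e=0
        for p,g in views:
            h=np.zeros(g.shape,np.float32); H=np.zeros((g.shape[0]*4,g.shape[1]*4),np.uint8)
            cv2.fillConvexPoly(H,np.round((hull(p,M[name],q,z)+.5)*4*16).astype(np.int32),255,shift=4)
            h=cv2.resize(H,g.shape[::-1],interpolation=cv2.INTER_AREA)/255.
            e+=np.abs(h-g).sum()/g.sum()
        return e/len(views)
    best=None
    for y in x0[2]:
        a=np.array([x0[0],x0[1],y]); S=np.array([a,a+[.006,0,0],a+[0,.006,0],a+[0,0,.15]])
        r=minimize(f,a,method='Nelder-Mead',options=dict(initial_simplex=S,xatol=1e-4,fatol=1e-4,maxiter=120))
        if best is None or r.fun<best.fun: best=r
    return best.x,best.fun
def region(name,p,xyz,tol=.05):
    z=proj(p,np.array([xyz]))[0]
    for d in bot.trace(name,p):
        g=d["region"]; yx=np.argwhere(g).mean(0)
        if np.hypot(yx[1]-z[0],yx[0]-z[1])<40: return g
E
python3 - <<'E'
from h import *
top=bot.grab_frame("top"); sc=bot.grab_frame("scene")
J=[("board",(.61,-.014,0),0,[0.]),("square_plinth",(.611,.111,.03),.012,[0.]),("round_plinth",(.61,-.137,.03),.012,[0.]),
("candle_jar",(.435,.153,.05),0,[0.]),("soap",(.511,.306,.01),0,[-.3,.3]),("snow_globe",(.44,-.153,.04),0,[0.]),("gift_box",(.514,-.322,.02),0,[-.5,-.2,.2,.5])]
o=top["img"].copy(); k=sc["img"].copy()
for n,x,z,ys in J:
    v=[]
    for nm,p in(("top",top),("scene",sc)):
        if n=="board" and nm=="scene": continue
        g=region(n,p,x)
        if g is None: print(n,nm,"none");continue
        q,e=fit(n,[(p,g)],(x[0],x[1],ys),z); print(n,nm,np.round(q,4),round(e,3),g.sum())
        im=o if nm=="top" else k
        cv2.polylines(im,[np.round(hull(p,M[n],q,z)).astype(int)],True,(0,255,0),1)
a=cv2.resize(o[170:310,100:430],None,fx=2.4,fy=2.4,interpolation=cv2.INTER_CUBIC);cv2.imwrite("pics/c1.png",a[...,::-1])
E
```

```text
board top [ 0.6118 -0.0145 -0.0035] 0.799 3398
square_plinth top [0.6127 0.1113 0.0304] 0.069 1336
square_plinth scene [ 0.6125  0.1155 -0.0109] 0.099 800
round_plinth top [ 0.6107 -0.1377  0.0911] 0.04 1169
round_plinth scene [ 0.6111 -0.1369  0.0248] 0.034 863
candle_jar top [0.4345 0.1505 0.1776] 0.041 667
candle_jar scene [0.4344 0.1516 0.2207] 0.06 685
soap top [0.5148 0.3063 0.0279] 0.067 672
soap scene [ 0.5164  0.309  -0.2004] 0.143 351
snow_globe top [ 0.4442 -0.1506 -0.0884] 0.256 347
snow_globe scene [ 0.4435 -0.1501 -0.1395] 0.734 301
gift_box top [ 0.5164 -0.3252 -0.397 ] 0.045 744
gift_box scene [ 0.5158 -0.3234 -0.3912] 0.097 660
```

View pics/c1.png

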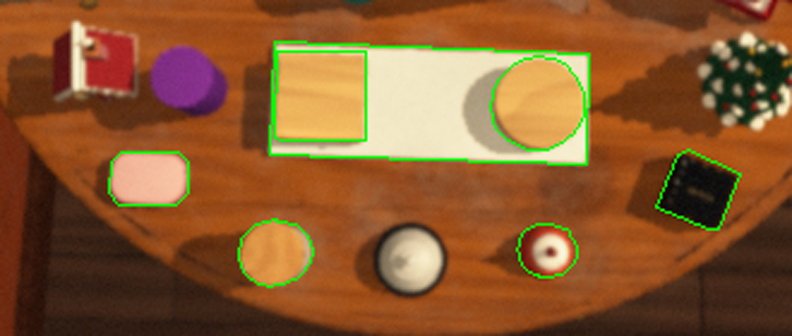

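The fits land on the intended objects: the cream jar, pink soap, red globe and single black box. The board yaw is about 0. Moving to the jar now.

```bash
python3 -m jog '[[[40,0,0,0,0,0.14,1],[40,0,0,0,0,0.14,1],[40,0,0,0,0,0.14,1],[20,-45,0,0,0,0,1],[20,-45,0,0,0,0,1]]]' 40
python3 -m jog '[[[20,-50,0,0,0,0,1],[5,-50,0,0,0,0,1],[0,-50,0,0,0,0,1],[0,-50,0,0,0,0,1],[0,-50,0,0,0,0,1]]]'
python3 -m jog '[[[0,-50,0,0,0,0,1],[0,-50,0,0,0,0,1],[0,-50,0,0,0,0,1],[0,-50,0,0,0,0,1],[0,-50,0,0,0,0,1]]]'
```

```text
clock: 2.35
position: [0.4112, -0.4456, 0.3032]
tool_rot: [-3.141, 0.001, 0.001]
force: [1.0, 0.4, -1.0]
grip_width: 0.0852
finger_force: 0.0
clock: 2.85
position: [0.433, -0.1989, 0.3041]
tool_rot: [3.141, -0.0, 0.002]
force: [2.0, 0.4, -0.7]
grip_width: 0.0855
finger_force: 0.0
clock: 3.35
position: [0.4325, 0.0511, 0.3043]
tool_rot: [-3.142, -0.001, 0.002]
force: [1.4, -0.8, -0.1]
grip_width: 0.0856
finger_force: 0.0
```

```bash
python3 -m jog '[[[2,-50,20,0,0,0,1],[0,-50,20,0,0,0,1],[0,0,10,0,0,0,1],[0,0,0,0,0,0,1]]]'
python3 - <<'E'
from h import *
p=wrist(); cv2.imwrite("pics/w1.png",p["img"][...,::-1])
for d in bot.spot_point("candle_jar",p): print(d["conf"],np.round(d["xyz"],4))
g=region("candle_jar",p,(.435,.151,.05))
if g is not None: print(fit("candle_jar",[(p,g)],(.435,.151,[0.])))
print(bot.observe()["position"])
E
```

```text
clock: 3.75
position: [0.4339, 0.1426, 0.2557]
tool_rot: [3.141, 0.002, 0.004]
force: [-1.3, -0.9, -0.2]
grip_width: 0.0852
finger_force: 0.0
0.58 [0.4363 0.1532 0.0007]
(array([0.43502828, 0.14950057, 0.18861919]), np.float64(0.03658498998304824))
[0.43490933 0.14100994 0.25734264]
```

View pics/w1.png

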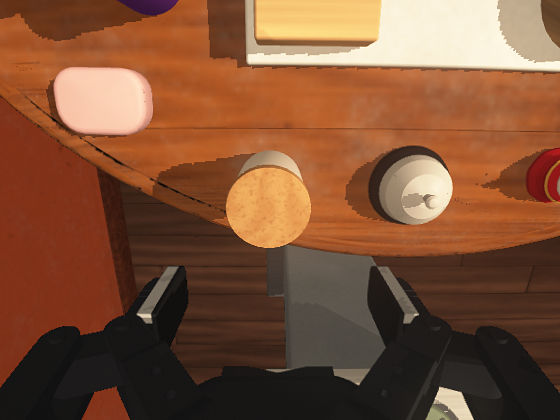

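The wrist picture shows the cream jar at (268,207), with the bell clear to the right at (410,188). I'll centre on it and go down.

```bash
python3 -m jog '[[[0,-8,10,0,0,0,1],[0,0,40,0,0,0,1],[0,0,40,0,0,0,1],[0,0,35,0,0,0,1],[0,0,18,0,0,0,1]]]'
python3 -m jog '[[[0,0,0,0,0,0,1],[0,0,0,0,0,0,1]]]'
```

```text
clock: 4.4
position: [0.4338, 0.1496, 0.1113]
tool_rot: [3.141, 0.002, 0.001]
force: [0.7, -0.2, 0.6]
grip_width: 0.0852
finger_force: 0.0
clock: 4.6
position: [0.4347, 0.1501, 0.1141]
tool_rot: [-3.142, 0.0, 0.001]
force: [0.2, 0.6, 0.3]
grip_width: 0.085
finger_force: 0.0
```

```bash
python3 -m jog '[[[0,0,0,0,0,0,0.4],[0,0,0,0,0,0,0.4],[0,0,0,0,0,0,0.4],[0,0,0,0,0,0,0.4],[0,0,0,0,0,0,0.4]]]' 40
python3 -m jog '[[[0,0,-10,0,0,0,0.4],[0,0,-20,0,0,0,0.4],[0,0,-30,0,0,0,0.4],[0,0,-30,0,0,0,0.4],[0,0,0,0,0,0,0.4]]]'
```

```text
clock: 5.1
position: [0.4352, 0.1501, 0.1151]
tool_rot: [-3.141, -0.002, 0.001]
force: [-1.4, -0.9, 12.8]
grip_width: 0.0635
finger_force: 40.8
clock: 5.6
position: [0.4358, 0.1504, 0.2078]
tool_rot: [-3.139, -0.006, 0.001]
force: [0.5, -0.3, -4.1]
grip_width: 0.063
finger_force: 45.8
```

```bash
python3 -m jog '[[[35,8,0,0,0,0,0.4],[45,10,0,0,0,0,0.4],[45,10,0,0,0,0,0.4],[35,8,0,0,0,0,0.4],[16,3,0,0,0,0,0.4]]]'
python3 -m jog '[[[0,0,0,0,0,0,0.4],[0,0,0,0,0,0,0.4]]]'
python3 - <<'E'
from h import *
print(np.mean([bot.observe()["position"] for _ in range(3)],0), bot.observe()["tool_rot"])
p=bot.grab_frame("top"); s=bot.grab_frame("scene"); 
print(np.mean([bot.observe()["position"] for _ in range(3)],0), bot.observe()["tool_rot"])
w=wrist(); cv2.imwrite("pics/w2.png",w["img"][...,::-1])
E
```

```text
clock: 6.1
position: [0.613, 0.1096, 0.2034]
tool_rot: [3.141, -0.001, -0.0]
force: [-0.6, 0.1, -4.2]
grip_width: 0.0632
finger_force: 45.7
clock: 6.3
position: [0.6099, 0.1113, 0.2033]
tool_rot: [3.142, 0.001, 0.002]
force: [-1.1, 0.7, -3.7]
grip_width: 0.063
finger_force: 45.7
[0.60988844 0.11133808 0.20330005] [3.14157936e+00 1.21578257e-03 1.68926049e-03]
[0.60968555 0.1116522  0.20370978] [3.14159035e+00 7.88640533e-04 2.39102666e-03]
```

View pics/w2.png

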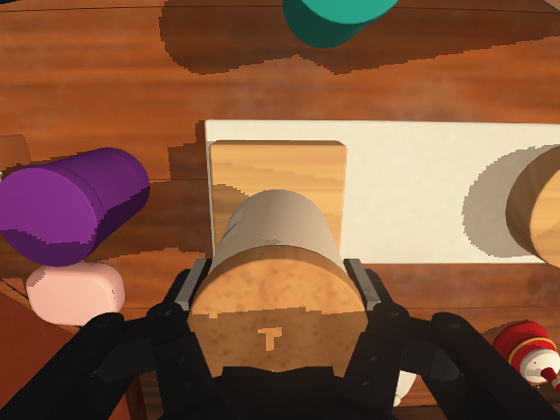

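The jar is held upright between the fingers over the square plinth, whose back edge runs at (210–345,143). I'll lower it.

```bash
python3 -m jog '[[[2,0,12,0,0,0,0.4],[0,0,14,0,0,0,0.4],[0,0,9,0,0,0,0.4],[0,0,4,0,0,0,0.4],[0,0,2,0,0,0,0.4]]]'
python3 -m jog '[[[0,0,0,0,0,0,0.4],[0,0,1,0,0,0,0.4],[0,0,0,0,0,0,0.4]]]'
```

```text
clock: 6.95
position: [0.6124, 0.1113, 0.1623]
tool_rot: [3.141, 0.001, 0.002]
force: [-7.4, -1.4, 18.8]
grip_width: 0.0631
finger_force: 47.7
clock: 7.25
position: [0.6129, 0.1114, 0.1623]
tool_rot: [-3.141, -0.001, 0.002]
force: [-1.4, -0.8, 3.1]
grip_width: 0.0635
finger_force: 46.4
```

```bash
python3 -m jog '[[[0,0,0,0,0,0,0.8],[0,0,0,0,0,0,1],[0,0,0,0,0,0,1],[0,0,-5,0,0,0,1],[0,0,-25,0,0,0,1]]]'
python3 -m jog '[[[0,0,-40,0,0,0,1],[0,0,-40,0,0,0,1],[-20,-40,0,0,0,0,1],[-20,-50,0,0,0,0,1],[-20,-50,0,0,0,0,1]]]'
python3 - <<'E'
from h import *
p=bot.grab_frame("top"); s=bot.grab_frame("scene"); a=wrist()
o=p["img"].copy()
for n,x,z in(("square_plinth",(.612,.111,.03),.012),("candle_jar",(.612,.111,.1),.047),("soap",(.515,.307,.01),0)):
    for nm,c in(("top",p),("scene",s),("wrist",a)):
        g=region(n,c,x)
        if g is None: print(n,nm,None);continue
        q,e=fit(n,[(c,g)],(x[0],x[1],[0.]),z); print(n,nm,np.round(q,4),round(e,3))
cv2.imwrite("pics/w3.png",a["img"][...,::-1])
E
```

```text
clock: 7.75
position: [0.6116, 0.1112, 0.1903]
tool_rot: [3.141, 0.004, 0.002]
force: [-0.2, 0.6, 1.0]
grip_width: 0.0857
finger_force: 0.0
clock: 8.25
position: [0.5546, 0.2452, 0.2727]
tool_rot: [-3.141, -0.001, 0.001]
force: [0.7, 0.7, -0.5]
grip_width: 0.085
finger_force: 0.0
square_plinth top [0.6123 0.1108 0.005 ] 1.182
square_plinth scene [0.6149 0.116  0.0512] 0.689
square_plinth wrist [ 0.6115  0.1135 -0.0014] 1.079
candle_jar top None
candle_jar scene [  3.048   1.347 -12.15 ] 1.0
candle_jar wrist [0.6119 0.1123 0.1705] 0.071
soap top [ 0.5365  0.2864 -0.389 ] 4.211
soap scene [ 0.5138  0.3072 -0.0686] 0.144
soap wrist None
```

View pics/w3.png

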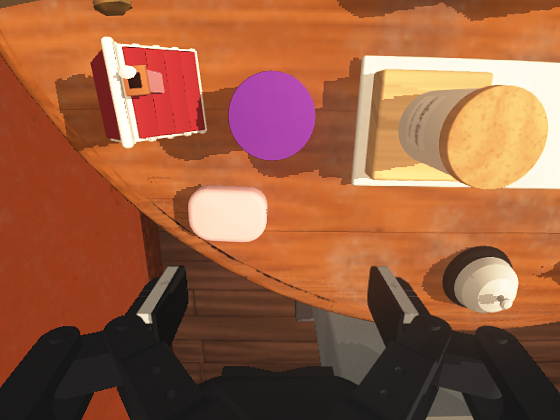

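The jar stands on the square plinth, and the wrist fit puts it at (.612,.112). The soap shows at (228,214), nearly parallel to the board. Next I'll measure the soap by colour.

```bash
cat >>h.py <<'E'
def unproj(p,uv,z):
    R,t=cam(p); K=np.array(p["intrinsics"]); d=(np.asarray(uv,float)-K[:2,2])/[K[0,0],K[1,1]]; u=d.copy()
    for _ in range(20): u=d/(1+p["k1"]*(u**2).sum(1,keepdims=True))
    r=np.c_[u,np.ones(len(u))]@R; c=-R.T@t; return c+r*((z-c[2])/r[:,2:])
def pinkfit(p,x,z):
    a=p["img"].astype(int); g=(a[...,0]>150)&(a[...,0]-a[...,1]>25)&(a[...,2]>.55*a[...,0])&(a[...,2]>105)&(abs(a[...,1]-a[...,2])<45)
    n,l,st,c=cv2.connectedComponentsWithStats(g.astype(np.uint8)); u=proj(p,np.array([[x[0],x[1],z+.014]]))[0]
    i=1+min(range(n-1),key=lambda i:np.hypot(*(c[i+1]-u))+(1e4 if st[i+1,4]<100 else 0)); g=l==i
    q=np.argwhere(g)[:,::-1]; X=unproj(p,q,z+.014)[:,:2]; r=cv2.minAreaRect((X*1000).astype(np.float32))
    return g,r
E
python3 - <<'E'
from h import *
print(np.round(bot.observe()["qpos"],3))
for c in(wrist(),bot.grab_frame("top")):
    g,r=pinkfit(c,(.515,.307),0); print(g.sum(),r, fit("soap",[(c,g)],(.515,.307,[0.]),0))
E
```

```text
[-0.359  0.533 -0.219  1.676  0.136  0.948 -2.199]
3751 ((513.0602416992188, 306.65093994140625), (86.80149841308594, 65.07381439208984), 89.04661560058594) (array([ 0.51337768,  0.30572719, -0.011979  ]), np.float64(0.08841982007412404))
296 ((894.310546875, -161.90176391601562), (206.27186584472656, 12.835668563842773), 65.95419311523438) (array([ 1.4853283 , -0.28368221, -7.77807499]), np.float64(1.0))
```

```bash
python3 -m jog '[[[0,0,0,0,0,-0.14,1],[0,0,0,0,0,-0.14,1],[0,0,0,0,0,-0.14,1],[0,0,0,0,0,-0.14,1],[0,0,0,0,0,-0.14,1]]]'
python3 -m jog '[[[0,0,0,0,0,-0.14,1],[0,0,0,0,0,-0.14,1],[0,0,0,0,0,-0.14,1],[0,0,0,0,0,-0.14,1],[0,0,0,0,0,-0.14,1]]]'
python3 -m jog '[[[0,0,0,0,0,-0.14,1],[0,0,0,0,0,-0.02,1],[20,-20,0,0,0,0,1],[30,-20,0,0,0,0,1],[0,0,0,0,0,0,1]]]'
```

```text
clock: 9.45
position: [0.5553, 0.2439, 0.2718]
tool_rot: [3.142, -0.0, 0.707]
force: [-0.0, 0.5, 0.4]
grip_width: 0.0855
finger_force: 0.0
clock: 9.95
position: [0.5553, 0.2439, 0.2718]
tool_rot: [3.142, 0.0, 1.407]
force: [-0.3, -0.2, -0.6]
grip_width: 0.0856
finger_force: 0.0
clock: 10.45
position: [0.5129, 0.2985, 0.2723]
tool_rot: [-3.141, -0.002, 1.563]
force: [-0.5, 0.5, 0.3]
grip_width: 0.085
finger_force: 0.0
```

```bash
python3 -m jog '[[[9,0,20,0,0,0,1],[0,0,45,0,0,0,1],[0,0,45,0,0,0,1],[0,0,40,0,0,0,1],[0,0,25,0,0,0,1]]]'
python3 -m jog '[[[0,0,15,0,0,0,1],[0,0,0,0,0,0,1]]]'
```

```text
clock: 10.95
position: [0.5151, 0.3026, 0.0939]
tool_rot: [-3.139, 0.002, 1.558]
force: [1.1, 0.2, -0.3]
grip_width: 0.0854
finger_force: 0.0
clock: 11.15
position: [0.5153, 0.3031, 0.0804]
tool_rot: [-3.14, 0.001, 1.56]
force: [-0.0, -0.7, 0.9]
grip_width: 0.0855
finger_force: 0.0
```

```bash
python3 -m jog '[[[3,-1,3,0,0,0,1],[0,0,0,0,0,0,0.4],[0,0,0,0,0,0,0.4],[0,0,0,0,0,0,0.4],[0,0,0,0,0,0,0.4]]]' 30
python3 -m jog '[[[0,0,0,0,0,0,0.4],[0,0,-10,0,0,0,0.4],[0,0,-30,0,0,0,0.4],[0,0,-40,0,0,0,0.4],[0,0,0,0,0,0,0.4]]]'
```

```text
clock: 11.65
position: [0.5152, 0.3068, 0.0802]
tool_rot: [3.14, -0.001, 1.562]
force: [-2.7, -0.6, 9.7]
grip_width: 0.0579
finger_force: 30.5
clock: 12.15
position: [0.5164, 0.3076, 0.1642]
tool_rot: [3.136, -0.004, 1.561]
force: [0.4, 0.9, -0.6]
grip_width: 0.0578
finger_force: 33.4
```

```bash
python3 -m jog '[[[-20,0,-50,0,0,0,0.4],[-40,0,-50,0,0,0,0.4],[-50,10,0,0,0,0,0.4],[-50,15,0,0,0,0,0.4],[-50,15,0,0,0,0,0.4]]]'
python3 -m jog '[[[-50,15,0,0,0,0,0.4],[-50,15,0,0,0,0,0.4],[-50,15,0,0,0,0,0.4],[-44,11,0,0,0,0,0.4],[-30,5,0,0,0,0,0.4]]]'
python3 -m jog '[[[0,0,0,0,0,0,0.4],[0,0,0,0,0,0,0.4]]]'
python3 - <<'E'
from h import *
w=wrist(); cv2.imwrite("pics/w4.png",w["img"][...,::-1])
print(np.round(bot.observe()["position"],4),bot.observe()["tool_rot"])
for n,x,z in(("round_plinth",(.611,-.138,.03),.012),):
    g=region(n,w,x)
    if g is not None: print(fit(n,[(w,g)],(x[0],x[1],[0.]),z))
E
```

```text
clock: 12.65
position: [0.5518, 0.1094, 0.2452]
tool_rot: [3.14, 0.0, 1.562]
force: [0.4, 1.6, -1.2]
grip_width: 0.0577
finger_force: 33.4
clock: 13.15
position: [0.6089, -0.1107, 0.2445]
tool_rot: [3.141, 0.001, 1.559]
force: [0.2, 1.3, -0.5]
grip_width: 0.058
finger_force: 33.4
clock: 13.35
position: [0.6085, -0.1071, 0.2445]
tool_rot: [3.142, -0.0, 1.56]
force: [-0.4, 0.9, -0.3]
grip_width: 0.058
finger_force: 33.4
[ 0.6085 -0.106   0.2445] [ 3.14143807e+00 -4.42633515e-04  1.56214628e+00]
```

View pics/w4.png

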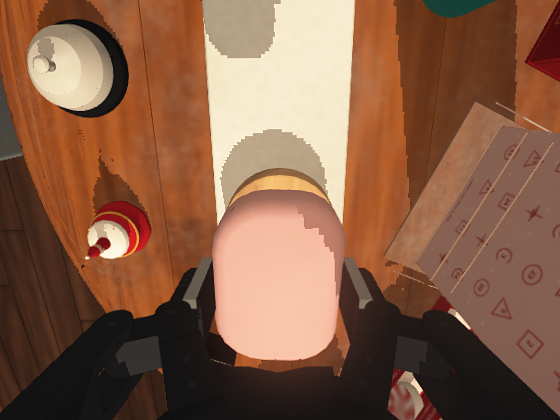

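The soap is held, its length along the board, with the round plinth just behind at (285,185). I'll measure its offset in the hand while moving over the plinth.

```bash
python3 -m jog '[[[-20,1,10,0,0,0,0.4],[-12,1,10,0,0,0,0.4],[0,0,20,0,0,0,0.4],[0,0,0,0,0,0,0.4],[0,0,0,0,0,0,0.4]]]'
python3 - <<'E'
from h import *
w=wrist(); s=bot.observe(); P=s["position"]; print(np.round(P,4),s["tool_rot"])
z=P[2]-.079
g,r=pinkfit(w,(P[0],P[1]),z); print(g.sum(),r,z, fit("soap",[(w,g)],(P[0],P[1],[0.]),z))
E
```

```text
clock: 13.95
position: [0.6103, -0.1385, 0.204]
tool_rot: [-3.141, -0.0, 1.562]
force: [-0.6, -0.3, -0.3]
grip_width: 0.058
finger_force: 33.4
[ 0.6107 -0.1384  0.2047] [ 3.14135122e+00 -2.35989325e-04  1.56229639e+00]
16851 ((610.2384033203125, -145.09359741210938), (87.52896118164062, 61.67955780029297), 88.23243713378906) 0.12569521706230963 (array([ 0.60906128, -0.1461072 ,  0.11326947]), np.float64(0.16511314275873543))
```

```bash
python3 -m jog '[[[0,0,25,0,0,0,0.4],[0,0,25,0,0,0,0.4],[0,0,15,0,0,0,0.4],[0,0,8,0,0,0,0.4],[0,0,2,0,0,0,0.4]]]'
python3 -m jog '[[[0,0,1,0,0,0,0.4],[0,0,1,0,0,0,0.4],[0,0,0,0,0,0,0.4]]]'
```

```text
clock: 14.5
position: [0.6105, -0.1385, 0.1291]
tool_rot: [-3.141, -0.0, 1.562]
force: [0.6, -0.1, -0.3]
grip_width: 0.0579
finger_force: 33.4
clock: 14.8
position: [0.6107, -0.1388, 0.1278]
tool_rot: [3.141, 0.0, 1.562]
force: [0.3, -0.2, -0.6]
grip_width: 0.0581
finger_force: 33.4
```

```bash
python3 -m jog '[[[0,0,1,0,0,0,0.4],[0,0,0,0,0,0,0.4]]]'|grep -E 'pos|force'
python3 -m jog '[[[0,0,1,0,0,0,0.4],[0,0,0,0,0,0,0.4]]]'|grep -E 'pos|force'
```

```text
position: [0.6107, -0.1388, 0.1272]
force: [-4.0, -0.2, 11.4]
finger_force: 35.2
position: [0.6107, -0.1388, 0.1271]
force: [-10.1, 0.2, 28.3]
finger_force: 37.7
```

```bash
python3 -m jog '[[[0,0,-1,0,0,0,0.4],[0,0,0,0,0,0,0.8],[0,0,0,0,0,0,1],[0,0,0,0,0,0,1],[0,0,-10,0,0,0,1]]]'|grep -E 'pos|force'
python3 -m jog '[[[0,0,-40,0,0,0,1],[0,0,-50,0,0,0,1],[-10,-30,-50,0,0,0,1],[-40,-40,-10,0,0,0,1],[-40,-30,0,0,0,0,1]]]'
python3 - <<'E'
from h import *
p=bot.grab_frame("top"); s=bot.grab_frame("scene"); a=wrist()
print(np.round(bot.observe()["position"],4),np.round(bot.observe()["qpos"],2))
for n,x,z in(("round_plinth",(.611,-.138,.03),.012),("soap",(.611,-.138,.06),.047),("gift_box",(.516,-.324,.02),0),("candle_jar",(.612,.111,.1),.047)):
    for nm,c in(("top",p),("scene",s),("wrist",a)):
        g=region(n,c,x)
        if g is None: print(n,nm,None);continue
        q,e=fit(n,[(c,g)],(x[0],x[1],[-.4] if n=="gift_box" else [0.]),z); print(n,nm,np.round(q,4),round(e,3))
cv2.imwrite("pics/t5.png",cv2.resize(np.hstack([p["img"][120:320,100:440],a["img"][::2,::2][:200]]),None,fx=1.25,fy=1.25)[...,::-1])
E
```

```text
position: [0.6098, -0.1386, 0.1355]
force: [0.6, -1.0, 0.2]
finger_force: 0.0
clock: 16.2
position: [0.519, -0.221, 0.28]
tool_rot: [3.138, 0.002, 1.564]
force: [1.8, -1.8, -0.8]
grip_width: 0.0855
finger_force: 0.0
[ 0.5177 -0.2243  0.2782] [ 0.73  0.51 -0.59  1.77  0.34  0.97 -0.01]
round_plinth top [ 0.6108 -0.1397  0.0349] 1.464
round_plinth scene [ 0.6125 -0.136  -0.0468] 1.145
round_plinth wrist [ 0.6089 -0.1394  0.1304] 2.272
soap top [ 0.6117 -0.1406  0.0147] 0.076
soap scene [ 0.6112 -0.1417 -0.1805] 0.242
soap wrist [ 0.6107 -0.1401 -0.0328] 0.056
gift_box top None
gift_box scene [ 0.5146 -0.3241 -0.3565] 0.062
gift_box wrist None
candle_jar top [0.6133 0.1103 0.1129] 0.157
candle_jar scene [  3.048   1.347 -12.15 ] 1.0
candle_jar wrist None
```

View pics/t5.png

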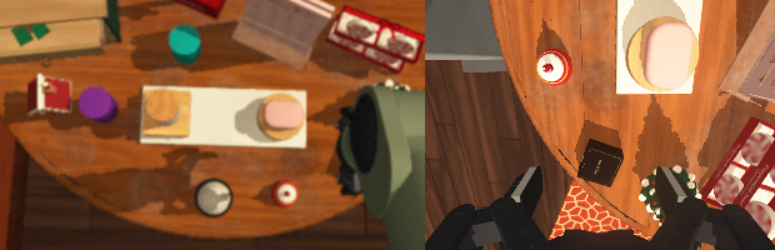

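The soap lies on the round plinth, 2–3 mm off centre at most. The gift box is at about (600,160) in the right panel. Next I'll find the clasp side in a close crop.

```bash
python3 - <<'E'
from h import *
a=wrist(); u=proj(a,np.array([[.516,-.324,.02]]))[0].astype(int); print(u)
im=a["img"][max(u[1]-60,0):u[1]+60,max(u[0]-70,0):u[0]+70]
b=cv2.convertScaleAbs(im,alpha=2.5,beta=10)
cv2.imwrite("pics/b6.png",cv2.resize(b,None,fx=5,fy=5,interpolation=cv2.INTER_CUBIC)[...,::-1])
for d in bot.trace("gift_box",a): g=d["region"]; print(d["conf"],g.sum(),np.argwhere(g).mean(0)); print([ (y, fit("gift_box",[(a,g)],(.516,-.324,[y]),0)) for y in(-.4,1.17)])
E
```

```text
[274 266]
0.66 3904 [266.56608607 275.76203893]
[(-0.4, (array([ 0.51627026, -0.32357419, -0.34745851]), np.float64(0.0455410237865638))), (1.17, (array([ 0.51605391, -0.32354571,  1.20466602]), np.float64(0.04367265348762456)))]
```

View pics/b6.png

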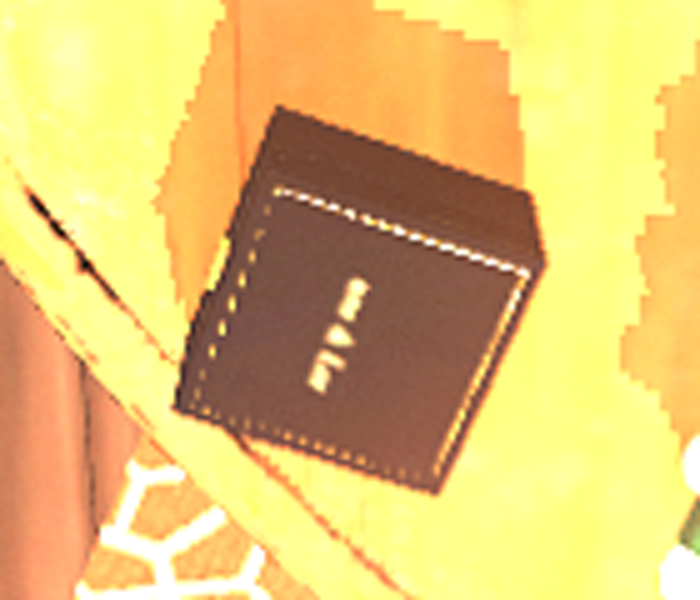

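The clasp is on the image-left face (225,265), so the sides to grip are the other pair. I'll go in with yaw 2.77, which keeps the wrist camera away from the tree.

```bash
python3 -m jog '[[[0,0,0,0,0,-0.14,1],[0,0,0,0,0,-0.14,1],[0,0,0,0,0,-0.14,1],[0,0,0,0,0,-0.14,1],[0,0,0,0,0,-0.14,1]]]'
python3 -m jog '[[[0,0,0,0,0,-0.14,1],[0,0,0,0,0,-0.14,1],[0,0,0,0,0,-0.14,1],[0,0,0,0,0,-0.09,1],[-16,-44,0,0,0,0,1]]]'
python3 -m jog '[[[-18,-45,0,0,0,0,1],[0,0,0,0,0,0,1],[0,0,0,0,0,0,1]]]'
python3 - <<'E'
from h import *
a=wrist(); print(np.round(a["tool_from_camera"],3)); s=bot.observe(); print(s["position"],s["tool_rot"],s["qpos"][6])
for d in bot.trace("gift_box",a)[:2]: g=d["region"]; print(d["conf"],g.sum(),fit("gift_box",[(a,g)],(.516,-.324,[-.37]),0))
E
```

```text
clock: 17.55
position: [0.5195, -0.2212, 0.2772]
tool_rot: [3.142, 0.0, 2.267]
force: [0.3, 0.5, -0.3]
grip_width: 0.0853
finger_force: 0.0
clock: 18.05
position: [0.5198, -0.2635, 0.278]
tool_rot: [3.139, 0.001, 2.783]
force: [1.9, -0.5, 0.8]
grip_width: 0.0853
finger_force: 0.0
clock: 18.35
position: [0.5187, -0.3173, 0.2768]
tool_rot: [3.141, -0.0, 2.77]
force: [0.2, 0.5, -0.3]
grip_width: 0.0855
finger_force: 0.0
[[ 0.001 -0.949 -0.316  0.081]
 [ 1.     0.001  0.001 -0.   ]
 [-0.    -0.316  0.949 -0.069]
 [ 0.     0.     0.     1.   ]]
[ 0.51903765 -0.31605305  0.2770536 ] [ 3.14093622e+00 -2.86912002e-04  2.77169921e+00] 1.2027860428250405
0.62 4437 (array([ 0.51688777, -0.32412089, -0.370248  ]), np.float64(0.0429543013960148))
```

```bash
python3 -m jog '[[[0,-8,20,0,0,0,1],[0,0,45,0,0,0,1],[0,0,45,0,0,0,1],[0,0,45,0,0,0,1],[0,0,25,0,0,0,1]]]'|grep -E 'pos|force'
python3 -m jog '[[[0,0,15,0,0,0,1],[0,0,0,0,0,0,1]]]'
```

```text
position: [0.5154, -0.3221, 0.0943]
force: [-0.0, -0.6, -0.8]
finger_force: 0.0
clock: 19.15
position: [0.516, -0.3228, 0.0811]
tool_rot: [3.141, -0.002, 2.773]
force: [-0.1, -0.3, 1.5]
grip_width: 0.0853
finger_force: 0.0
```

```bash
python3 -m jog '[[[0,0,0,0,0,0,0.5],[0,0,0,0,0,0,0.5],[0,0,0,0,0,0,0.5],[0,0,0,0,0,0,0.5],[0,0,0,0,0,0,0.5]]]' 25
python3 -m jog '[[[0,0,-10,0,0,0,0.5],[0,0,-30,0,0,0,0.5],[0,0,-45,0,0,0,0.5],[0,0,-45,0,0,0,0.5],[0,0,-45,0,0,0,0.5]]]'
python3 -m jog '[[[0,0,0,0,0,-0.14,0.5],[0,0,0,0,0,-0.14,0.5],[0,0,0,0,0,-0.085,0.5],[0,0,0,0,0,0,0.5]]]'
```

```text
clock: 19.65
position: [0.5169, -0.3241, 0.0839]
tool_rot: [-3.141, 0.002, 2.772]
force: [-0.4, 1.6, 8.8]
grip_width: 0.0655
finger_force: 28.9
clock: 20.15
position: [0.5159, -0.3237, 0.2603]
tool_rot: [-3.141, 0.001, 2.772]
force: [-0.2, -0.7, -0.3]
grip_width: 0.0656
finger_force: 28.4
clock: 20.55
position: [0.516, -0.324, 0.2582]
tool_rot: [-3.141, 0.001, 3.138]
force: [-0.7, 0.1, -0.8]
grip_width: 0.0656
finger_force: 28.4
```

```bash
python3 -m jog '[[[-10,30,0,0,0,0,0.5],[-15,45,0,0,0,0,0.5],[-15,45,0,0,0,0,0.5],[-15,45,0,0,0,0,0.5],[-15,45,0,0,0,0,0.5]]]'|grep pos
python3 -m jog '[[[-15,45,0,0,0,0,0.5],[-11,35,0,0,0,0,0.5],[0,20,0,0,0,0,0.5],[0,0,0,0,0,0,0.5],[0,0,0,0,0,0,0.5]]]'
python3 - <<'E'
from h import *
top=bot.grab_frame("top"); a=wrist(); s=bot.observe(); print(s["position"],s["tool_rot"])
cv2.imwrite("pics/w7.png",a["img"][...,::-1])
E
```

```text
position: [0.5875, -0.1125, 0.2581]
clock: 21.55
position: [0.6136, -0.0143, 0.2577]
tool_rot: [-3.141, 0.0, 3.135]
force: [0.6, -1.5, -0.3]
grip_width: 0.0656
finger_force: 28.4
[ 0.61362454 -0.01556514  0.25744555] [-3.1409019e+00  1.1760327e-04  3.1341712e+00]
```

View pics/w7.png

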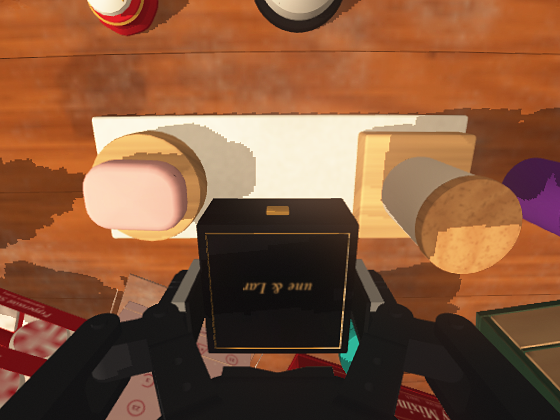

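The box is held level with its clasp facing front (278,210). The board's front edge runs from (93,117) to (468,115), so I'll unproject it to check the board's middle and yaw.

```bash
python3 - <<'E'
from h import *
a=wrist(); im=cv2.cvtColor(a["img"],cv2.COLOR_RGB2GRAY).astype(int); hsv=cv2.cvtColor(a["img"],cv2.COLOR_RGB2HSV)
w=(hsv[...,1]<70)&(hsv[...,2]>110)
pts=[]
for c in list(range(110,250,4))+list(range(260,460,4)):
    r=np.argwhere(w[105:135,c])
    if len(r): pts.append((c,105+r[0,0]-.0))
X=unproj(a,np.array(pts),.012); k=np.polyfit(X[:,1],X[:,0],1); res=X[:,0]-np.polyval(k,X[:,1]); m=abs(res)<.002; k=np.polyfit(X[m,1],X[m,0],1); print("front line x=",k, "yaw",-np.arctan(k[0]),m.sum(),len(m))
for r in(118,122,126):
    cs=np.argwhere(w[r,60:500])[:,0]+60; e=unproj(a,[[cs[0]-.5,r],[cs[-1]+.5,r]],.012); print(cs[0],cs[-1],np.round(e[:,:2],4),e[:,1].mean(), "len",e[1]-e[0])
print("centre x at y=-.0135", np.polyval(k,-.0135)+.065)
E
```

```text
front line x= [0.00348402 0.54684833] yaw -0.003484005055507364 68 80
93 416 [[ 0.5467 -0.1953]
 [ 0.5492  0.1191]] -0.0381033530403216 len [0.00248994 0.31440949 0.        ]
93 413 [[ 0.5505 -0.196 ]
 [ 0.553   0.1166]] -0.039687234206247854 len [0.00248332 0.31260964 0.        ]
94 462 [[ 0.5543 -0.1957]
 [ 0.5566  0.1659]] -0.014913880353225481 len [0.00228544 0.36152868 0.        ]
centre x at y=-.0135 0.6118012960454668
```

```bash
python3 -m jog '[[[2,2,20,0,0,0,0.5],[0,0,40,0,0,0,0.5],[0,0,40,0,0,0,0.5],[0,0,35,0,0,0,0.5],[0,0,20,0,0,0,0.5]]]'|grep -E 'pos|rot|force'
python3 -m jog '[[[0,0,3,0,0,0,0.5],[0,0,2,0,0,0,0.5],[0,0,0,0,0,0,0.5]]]'|grep -E 'pos|rot|force'
```

```text
position: [0.6108, -0.0135, 0.0997]
tool_rot: [-3.141, -0.003, 3.135]
force: [0.0, -0.9, -0.0]
finger_force: 28.4
position: [0.6124, -0.0124, 0.0986]
tool_rot: [3.142, 0.002, 3.136]
force: [-0.0, 0.9, -1.0]
finger_force: 28.4
```

```bash
python3 -m jog '[[[0,0,1.5,0,0,0,0.5],[0,0,0,0,0,0,0.5]]]'|grep -E 'pos|force'
python3 -m jog '[[[0,0,1,0,0,0,0.5],[0,0,0,0,0,0,0.5]]]'|grep -E 'pos|force'
python3 -m jog '[[[0,0,1,0,0,0,0.5],[0,0,0,0,0,0,0.5]]]'|grep -E 'pos|force'
```

```text
position: [0.612, -0.0125, 0.0965]
force: [-0.8, 0.1, -0.9]
finger_force: 28.4
position: [0.612, -0.0124, 0.0959]
force: [-5.5, -1.5, 16.0]
finger_force: 30.5
position: [0.612, -0.0124, 0.0958]
force: [-12.7, -2.8, 33.3]
finger_force: 32.6
```

```bash
python3 -m jog '[[[0,0,-2,0,0,0,0.5],[0,0,0,0,0,0,0.8],[0,0,0,0,0,0,1],[0,0,0,0,0,0,1],[0,0,-10,0,0,0,1]]]'|grep -E 'pos|force'
python3 -m jog '[[[0,0,-40,0,0,0,1],[0,0,-50,0,0,0,1],[0,0,-50,0,0,0,1],[30,-20,-10,0,0,0,1],[40,-30,0,0,0,0,1]]]'|grep pos
python3 -m jog '[[[40,-35,0,0,0,0,1],[30,-30,0,0,0,0,1],[0,0,0,0,0,0,1],[0,0,0,0,0,0,1]]]'|grep pos
python3 - <<'E'
from h import *
p=bot.grab_frame("top"); a=wrist(); s=bot.observe(); print(s["position"],s["tool_rot"])
for n,x,z in(("snow_globe",(.444,-.151,.04),0),("gift_box",(.612,-.0125,.03),.012)):
    for nm,c in(("top",p),("wrist",a)):
        print([(nm,round(d["conf"],2),np.round(d["xyz"],4)) for d in bot.spot_point(n,c)][:2])
        g=region(n,c,x)
        if g is not None: q,e=fit(n,[(c,g)],(x[0],x[1],[0.]),z); print(n,nm,np.round(q,4),round(e,3))
# red foot colour
hsv=cv2.cvtColor(a["img"],cv2.COLOR_RGB2HSV); 
cv2.imwrite("pics/w8.png",a["img"][...,::-1])
E
```

```text
position: [0.6111, -0.0124, 0.105]
force: [-0.6, 0.6, 0.5]
finger_force: 0.0
position: [0.5419, -0.0605, 0.2583]
position: [0.4732, -0.1254, 0.2564]
[ 0.47410387 -0.12394825  0.25619556] [3.14135535e+00 9.41227673e-04 3.13752604e+00]
[('top', 0.31, array([0.6074, 0.1111, 0.0097]))]
[('wrist', 0.69, array([ 0.4462, -0.1538, -0.0038]))]
[('top', 0.75, array([ 0.609 , -0.0142,  0.0098]))]
gift_box top [ 0.6125 -0.0138 -0.0441] 0.096
[('wrist', 0.82, array([ 0.6116, -0.0113,  0.0117]))]
gift_box wrist [ 0.6105 -0.0135  0.0007] 1.485
```

View pics/w8.png

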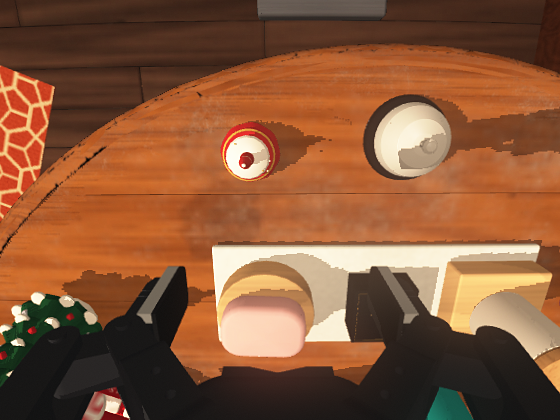

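The red globe is at (249,152), clear of the bell at (408,137). I'll refine its centre from the foot's outline.

```bash
python3 - <<'E'
from h import *
for nm in("wrist","top"):
    a=wrist() if nm=="wrist" else bot.grab_frame("top")
    u=proj(a,np.array([[.444,-.151,.03]]))[0].astype(int); r=50 if nm=="wrist" else 22
    h=cv2.cvtColor(a["img"],cv2.COLOR_RGB2HSV); H,S,V=[h[...,i].astype(int) for i in range(3)]
    red=((H<5)|(H>172))&(S>150)&(V>60)|((S<70)&(V>120))
    g=np.zeros_like(red); g[u[1]-r:u[1]+r,u[0]-r:u[0]+r]=red[u[1]-r:u[1]+r,u[0]-r:u[0]+r]
    n,l,st,c=cv2.connectedComponentsWithStats(cv2.morphologyEx(g.astype(np.uint8),cv2.MORPH_CLOSE,np.ones((5,5)))); i=1+np.argmax(st[1:,4]); print(nm,st[i],c[i])
    g=l==i
    M["snow_globe"]=cyl([(.03,0),(.03,.01),(.024,.03),(.02,.05),(.006,.073)])
    print(fit("snow_globe",[(a,g)],(.444,-.151,[0.]),0))
E
```

```text
wrist [ 220  122   60   58 2487] [249.05870527 151.01688782]
(array([ 0.44303999, -0.15224868,  0.07807873]), np.float64(0.17931991453597923))
top [318 277   3   5   6] [318.66666667 279.        ]
(array([ 0.444047  , -0.15041784, -0.00230389]), np.float64(64.02287581699346))
```

```bash
python3 -m jog '[[[30,-27,0,0,0,0,1],[0,0,35,0,0,0,1],[0,0,45,0,0,0,1],[0,0,45,0,0,0,1],[0,0,20,0,0,0,1]]]'|grep -E 'pos|force'
python3 -m jog '[[[0,0,5,0,0,0,1],[0,0,0,0,0,0,1]]]'|grep -E 'pos|force'
```

```text
position: [0.4421, -0.1511, 0.1077]
force: [0.6, 0.5, 1.2]
finger_force: 0.0
position: [0.4435, -0.1512, 0.1057]
force: [-0.0, 0.4, 1.0]
finger_force: 0.0
```

```bash
python3 -m jog '[[[0,0,0,0,0,0,0.3],[0,0,0,0,0,0,0.3],[0,0,0,0,0,0,0.3],[0,0,0,0,0,0,0.3],[0,0,0,0,0,0,0.3]]]' 25
python3 -m jog '[[[0,0,0,0,0,0,0.3],[0,0,-10,0,0,0,0.3],[0,0,-25,0,0,0,0.3],[0,0,-40,0,0,0,0.3],[0,0,-40,0,0,0,0.3]]]'
python3 - <<'E'
from h import *
a=wrist(); s=bot.observe(); print(s["position"],s["tool_rot"]); cv2.imwrite("pics/w9.png",a["img"][...,::-1])
E
```

```text
clock: 26.3
position: [0.4439, -0.1518, 0.107]
tool_rot: [-3.14, 0.002, 3.136]
force: [-3.2, 0.1, 14.9]
grip_width: 0.0541
finger_force: 23.2
clock: 26.8
position: [0.443, -0.1511, 0.2227]
tool_rot: [3.141, -0.001, 3.138]
force: [-0.3, -1.3, -1.5]
grip_width: 0.054
finger_force: 27.0
[ 0.44487704 -0.15097122  0.22795052] [-3.13983694  0.00494131  3.13780822]
```

View pics/w9.png

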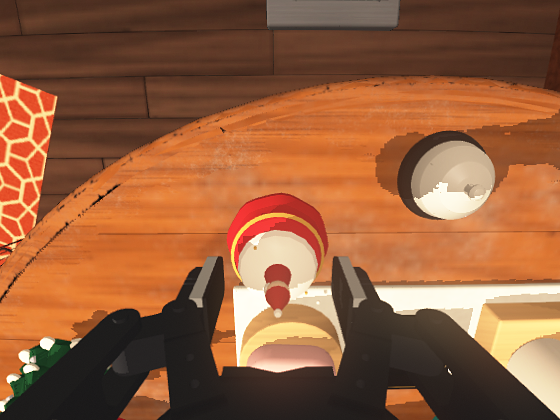

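The globe is held upright and centred between the pads (foot at about (278,240)). Moving it over the box.

```bash
python3 -m jog '[[[-30,25,-10,0,0,0,0.3],[-40,32,0,0,0,0,0.3],[-40,32,0,0,0,0,0.3],[-35,29,0,0,0,0,0.3],[-23,20,0,0,0,0,0.3]]]'|grep -E 'pos|force'
python3 -m jog '[[[0,0,0,0,0,0,0.3],[0,0,0,0,0,0,0.3],[0,0,0,0,0,0,0.3]]]'|grep -E 'pos|rot|force'
```

```text
position: [0.6118, -0.0132, 0.2317]
force: [0.3, 0.5, -1.6]
finger_force: 27.0
position: [0.6095, -0.0168, 0.2311]
tool_rot: [-3.141, -0.0, 3.136]
force: [-0.4, -1.1, -1.6]
finger_force: 27.0
```

```bash
python3 -m jog '[[[-2,3,10,0,0,0,0.3],[0,0,25,0,0,0,0.3],[0,0,20,0,0,0,0.3],[0,0,12,0,0,0,0.3],[0,0,3,0,0,0,0.3]]]'|grep -E 'pos|force'
python3 -m jog '[[[0,0,0,0,0,0,0.3],[0,0,0,0,0,0,0.3]]]'|grep -E 'pos|rot|force'
```

```text
position: [0.6115, -0.0132, 0.1594]
force: [-0.0, -0.5, -1.3]
finger_force: 27.0
position: [0.6124, -0.0128, 0.1615]
tool_rot: [3.141, 0.001, 3.137]
force: [-0.3, -0.3, -1.0]
finger_force: 27.0
```

```bash
python3 -m jog '[[[0,0,3,0,0,0,0.3],[0,0,1,0,0,0,0.3],[0,0,0,0,0,0,0.3]]]'|grep -E 'pos|force'
python3 -m jog '[[[0,0,1,0,0,0,0.3],[0,0,0,0,0,0,0.3]]]'|grep -E 'pos|force'
python3 -m jog '[[[0,0,1,0,0,0,0.3],[0,0,0,0,0,0,0.3]]]'|grep -E 'pos|force'
```

```text
position: [0.6121, -0.0128, 0.1568]
force: [1.0, 0.6, -1.4]
finger_force: 27.0
position: [0.6121, -0.0128, 0.1556]
force: [-0.3, -0.5, -1.7]
finger_force: 27.0
position: [0.6123, -0.0128, 0.1552]
force: [-3.0, 0.0, 8.0]
finger_force: 27.5
```

Contact. Releasing and lifting clear.

```bash
python3 -m jog '[[[0,0,0,0,0,0,0.7],[0,0,0,0,0,0,1],[0,0,0,0,0,0,1],[0,0,0,0,0,0,1],[0,0,-10,0,0,0,1]]]'|grep -E 'pos|force'
python3 -m jog '[[[0,0,-30,0,0,0,1],[0,0,-50,0,0,0,1],[30,0,-40,0,0,0,1],[45,-40,0,0,0,0,1],[45,-45,0,0,0,0,1]]]'|grep pos
python3 -m jog '[[[40,-45,0,0,0,0,1],[20,-45,0,0,0,0,1],[0,-45,0,0,0,0,1],[0,-45,0,0,0,0,1],[0,0,0,0,0,0,1]]]'
python3 - <<'E'
from h import *
p=bot.grab_frame("top"); s=bot.grab_frame("scene")
for n in("candle_jar","soap","snow_globe","gift_box","call_bell","house","tree"):
    for nm,c in(("top",p),("scene",s)): print(n,nm,[(round(d["conf"],2),[round(float(v),3) for v in d["xyz"]]) for d in bot.spot_point(n,c)][:3])
a=cv2.resize(p["img"][160:300,100:440],(780,321)); b=cv2.resize(s["img"][120:300,180:400],(330,270))
o=np.zeros((600,780,3),np.uint8); o[:321]=a; o[321:591,:330]=b; w=wrist()["img"]; o[321:591,360:720]=cv2.resize(w,(360,270)); cv2.imwrite("pics/end.png",o[...,::-1])
E
```

```text
position: [0.6116, -0.0129, 0.1641]
force: [-0.5, 0.5, 0.3]
finger_force: 0.0
position: [0.508, -0.0805, 0.2862]
clock: 30.55
position: [0.4539, -0.2587, 0.2848]
tool_rot: [-3.14, -0.0, 3.129]
force: [-0.1, 1.8, -0.6]
grip_width: 0.0852
finger_force: 0.0
candle_jar top [(0.95, [0.622, 0.253, -0.003]), (0.69, [0.613, 0.113, 0.052]), (0.66, [0.764, 0.075, -0.004])]
candle_jar scene [(0.68, [0.765, 0.074, -0.002]), (0.65, [0.609, 0.114, 0.048]), (0.62, [0.618, 0.252, 0.0])]
soap top [(0.97, [0.61, -0.14, 0.045]), (0.25, [0.609, -0.138, 0.012])]
soap scene [(0.6, [0.611, -0.134, 0.048]), (0.21, [0.613, -0.013, 0.002])]
snow_globe top [(0.65, [0.609, -0.016, 0.048])]
snow_globe scene [(0.69, [0.61, -0.015, 0.051]), (0.38, [0.614, -0.138, 0.011])]
gift_box top [(0.56, [0.609, -0.009, 0.008])]
gift_box scene [(0.7, [0.608, -0.011, 0.013])]
call_bell top [(0.88, [0.431, 0.007, 0.002]), (0.74, [0.608, 0.113, 0.01])]
call_bell scene [(0.87, [0.431, 0.005, 0.002]), (0.42, [0.644, -0.377, -0.001])]
house top [(0.73, [0.634, 0.368, 0.001])]
house scene [(0.96, [0.638, 0.36, 0.0])]
tree top [(0.66, [0.644, -0.375, 0.004])]
tree scene [(0.83, [0.64, -0.373, 0.0]), (0.25, [0.61, 0.11, 0.012])]
```

View pics/end.png

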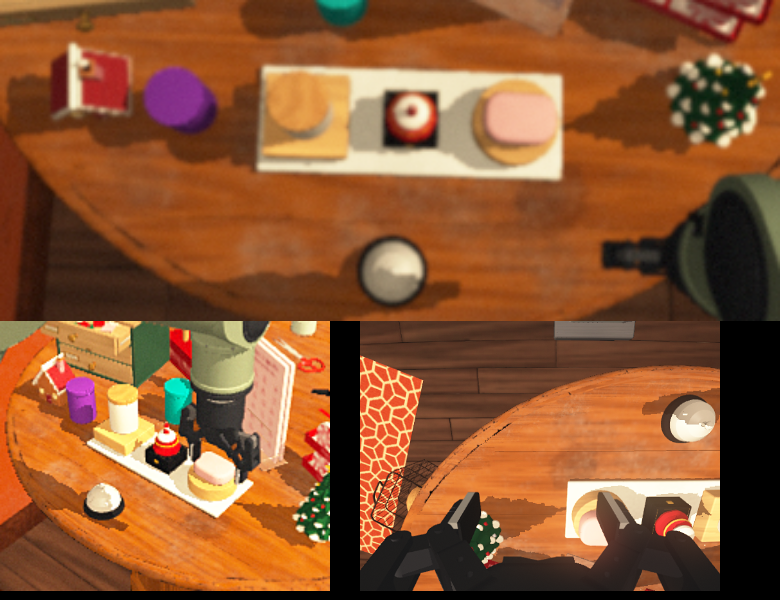

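The final views show the jar upright on the square plinth (298,105) and the soap along the board on the round plinth (518,120). The globe stands upright on the squared-up box (410,118). The bell, house and tree are where they were, within measurement error, and the gripper is clear of everything.

```bash
python3 -c "
from workcell import bot
print(bot.job_done())"
```

```text
the job is handed in; nothing more can be done
None
```

The gift display is set out as asked and handed in at about 31 s; my last pictures show every piece within about 3 mm of its target and the bell, house and tree in place, but no verdict came back.

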